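# Pull the thin carton from the middle of a stock stack

### The arm

A 6-joint arm with a two-finger parallel gripper is mounted at the origin on the work surface. World frame = base frame: x ahead of the robot, y to its left, z up, the work surface at z = 0. Lengths are in mm, angles in rad, forces in N, time in s.
With the tool pointing down it reaches from about 275 to 1000 mm from the base axis. Payload 8.4 kg.
Tool frame: the origin (TCP) lies midway between the tips of the shut fingers; the grasp point (between the pads) lies grip_depth behind it (grip_depth is the distance from the TCP to the grasp point, in mm); z points along the fingers, y is the line along which they close (so a half turn about z gives the same grasp; the last joint's range is limited). The gripper opens to 85 mm and grips with 20 to 120 N. Pads are 22 mm wide; open, the fingers measure 114 mm over their backs; the gripper's body (76 mm by 85 mm) begins 54 mm behind the grasp point. The pads swing forward as they close: fully open they stand 13 mm farther back than shut.
Start: joints at [1.292, 0.353, 1.633, -0, 1.155, -0.002], TCP at [170.798, 601.212, 231.281] pointing down, gripper open.
Joint ranges: [-2.63, 2.63], [-0.92, 2.1], [0.06, 2.66], [-1.3, 4.44], [0, 2.69], [-3.02, 3.02]. Speed limits (rad/s): [2.22, 2.22, 2.79, 3.14, 3.14, 3.14].

### API

Orientations are given as [roll, pitch, yaw] about the fixed x, y, z axes, in that order (R = Rz(yaw) Ry(pitch) Rx(roll)).
In Python, from rig import * gives the robot as it stands.
- The arm moves only by the shell command python3 -m creep 'ROWS' [FORCE]. ROWS is JSON, a list of rows, each an object of numbers: "x", "y", "z": the shift along the tool's x, y, z in mm; "rx", "ry", "rz": the turn, a rotation vector about the tool's x, y, z in rad; "hand": the finger opening in mm, from 0 to 85.4. A call has 1 to 20 rows; each row shifts and turns the commanded pose from where the row before left it, along the tool's axes as they then stand; what a row does not reach is not made up. A row lasts 1/8 s, in which the tool goes at most 62.5 mm and 10.7 degrees, less where a joint would pass 70% of its speed; a pose out of reach is approached as far as the arm can. A call with a gripper value outside its range is refused whole. The fingers move at their own pace and stop on an object; FORCE is the grip in N (left out, the last holds). Time passes only in rows, so rows that do not move let the fingers close. It gives the time, the measured TCP pose, the force, the opening and the grip force at its end, in the units of the state.
- sense(): the state, without advancing time (a new reading comes with each control period).
- grab_frame(name): name is "scene" or "top" or "wrist"; returns the picture (420x560x3 uint8, red, green, blue); there is no depth.
- get_calibration(name): a dict with "K" (3x3 intrinsics, pixels), "R" (3x3) and "t" (3): a world point X has camera coordinates R X + t. Camera axes: x right, y down, z forward; pixel columns grow to the right and rows downward; lengths in mm; the calibration is good to about 2 mm. The wrist camera is an equidistant fisheye: a pixel r from the principal point sees the ray r / f radians off the axis. A picture is of the moment at which its call begins: read the wrist's pose just before it. get_calibration takes no time and is no camera call; for the wrist camera it gives the pose at the moment of the call.
- sign_off(): hands the job in; it is judged then, once.
The state is a dict: "clock": time; "qpos": joint angles; "qvel": joint speeds; "joint_efforts": joint torques, N m; "eef_pos": TCP position; "tcp_rot": TCP orientation; "contact_force": force on the tool from outside, world axes, zero at the start; "wrist_torque": the same for the moment, N m; "opening": opening from 0.0 (shut) to 1.0 (fully open); "grasp_force": force on a finger pad.
Only numpy, scipy, OpenCV 4.12 (cv2) and the standard library are available. Lean on these libraries where they do the work, as an engineer would, in place of code of your own. Each camera call takes 0.05 s, during which the arm holds its last target. There are 200 camera calls.

### The job

The thin carton in the middle of the stack is to be sent back: lift the carrier with its tins off the top and stand it on the clear mat, then slide the thin carton, kept flat, across on to the steel deck between the guides until none of it overhangs at either end. Then set the carrier gently back, square and flush on the thick bottom carton. Keep the tins standing in the carrier and leave the bottom carton and everything else where they are.

Things in the scene. Friction and masses are not known exactly. Their poses are not given: they have to be found in the camera images.
- bottom_carton: Plain thick cardboard carton at the bottom of the stack, on the table: 130 mm (x) by 160 mm (y) by 70 mm high, flat top, 4 kg, not fixed. Origin at the centre of its underside, z up. Its y axis points along the row mat - stack - deck, towards either the deck or the mat; its x away from the robot.
- thin_carton: Plain thin cardboard carton in the middle of the stack: 120 mm (x) by 140 mm (y) by 40 mm high, 0.3 to 0.65 kg; too wide to grip across. Lies on the bottom carton, up to 8 mm and 0.08 rad off its centre and axes. Origin at the centre of its underside, z up.
- carrier: Open plywood carrier topping the stack: 130 mm (x) by 160 mm (y) like the bottom carton, 4 mm floor, walls 45 mm high, divider along y. Over it a wooden handle bar 14 mm wide (x), 100 mm long (y), 106 to 130 mm above the underside, on posts at y = +-44 mm. Origin: centre of its underside, z up; x within 0.16 rad of the bottom carton's x. About 0.6 kg with tins.
- tin_a: Small tin 48 mm across, 70 mm high, loose in the carrier compartment at the carrier's +x side, standing on the carrier's floor anywhere along y. Origin at the centre of its underside.
- tin_b: The same tin in the compartment at the carrier's -x side. Origin at the centre of its underside.
- deck: Fixed steel deck on legs: 148 mm (x) by 170 mm (y), top 67 mm above the table (3 mm below the bottom carton's top). Guides along y, inner faces at x = +-70 mm, 18 mm high over the deck, flared to +-82 mm at the ends, 10 mm past the deck; ends open, no stop. Centre 200 mm from the bottom carton's along its +y or -y (gap 35 mm); axes parallel to that carton's. Origin on the table under its centre, z up.
- mat: Fixed flat black rubber mat, 170 mm (its x) by 230 mm (its y), 3 mm thick, on the table on the other side of the stack from the deck, its centre 200 mm from the bottom carton's centre; always clear. Axes parallel to those of the bottom carton. Origin at the centre of its underside.
- spray_a: Spray can, upright, 62 mm across, 190 mm high, loose, a bystander. Origin at the centre of its underside, z up.
- cartridge: Sealant bottle, upright, 50 mm across, 200 mm high, loose, a bystander. Origin at the centre of its underside, z up.
- spray_b: Spray can, upright, 62 mm across, 170 mm high, loose, a bystander. Origin at the centre of its underside, z up.
- tape_roll: Wide roll of tape lying flat, 110 mm across, 48 mm high, loose, a bystander. Origin at the centre of its underside.
- paint_tin: Paint tin, upright, 90 mm across, 95 mm high, loose, a bystander. Origin at the centre of its underside, z up.
- small_carton: Small cardboard carton 70 (x) by 100 (y) by 60 mm high, loose, a bystander. Origin at the centre of its underside. The three tall bystanders stand along the row's far side (centres 135 mm or more from its centre line), the three low ones along its near side (140 mm or more).

How it is judged (in metres and radians):
On the way, in this order (a step that is already met when the one before it is completed fails the run):
1. the carrier, with both tins standing in it, stands released on the mat or table beside the stack (height (world z) of carrier below 0.01 m and horizontal distance between carrier and bottom_carton above 0.13 m and linear speed of carrier below 0.02 m/s and angle between carrier's own z axis and vertical below 0.06 rad and contact force between the fingers and carrier below 0.3 N and x of tin_a in the frame of carrier between -0.06 and 0.06 m and y of tin_a in the frame of carrier between -0.075 and 0.075 m and z of tin_a in the frame of carrier between -0.002 and 0.012 m and angle between each of tin_a, tin_b's own z axis and vertical below 0.15 rad and x of tin_b in the frame of carrier between -0.06 and 0.06 m and y of tin_b in the frame of carrier between -0.075 and 0.075 m and z of tin_b in the frame of carrier between -0.002 and 0.012 m), for 0.2 s.
2. the thin carton lies flat on the deck between the guides, its centre within 18 mm of the deck's centre lengthwise, while the carrier is still off the stack (y of thin_carton in the frame of deck between -0.018 and 0.018 m and x of thin_carton in the frame of deck between -0.015 and 0.015 m and z of thin_carton in the frame of deck between 0.062 and 0.072 m and angle between thin_carton's own z axis and vertical below 0.05 rad and linear speed of thin_carton below 0.02 m/s and horizontal distance between carrier and bottom_carton above 0.1 m), for 0.2 s.
At the end, for the whole second after the job is handed in: Thin carton at rest flat on the deck between the guides, centre within 18 mm lengthwise, 15 mm sideways. Carrier level, released, at rest on the bottom carton, within 15 mm in x and y and 0.12 rad; tins upright in it. Bottom carton within 25 mm of its start (y of thin_carton in the frame of deck between -0.018 and 0.018 m and x of thin_carton in the frame of deck between -0.015 and 0.015 m and z of thin_carton in the frame of deck between 0.062 and 0.072 m and angle between thin_carton's own z axis and vertical below 0.05 rad and linear speed of each of thin_carton, carrier below 0.02 m/s and x of carrier in the frame of bottom_carton between -0.015 and 0.015 m and y of carrier in the frame of bottom_carton between -0.015 and 0.015 m and z of carrier in the frame of bottom_carton between 0.064 and 0.076 m and angle between the y axis of carrier and the y axis of bottom_carton, either way round below 0.12 rad and angle between carrier's own z axis and vertical below 0.06 rad and contact force between the fingers and carrier below 0.3 N and x of tin_a in the frame of carrier between -0.06 and 0.06 m and y of tin_a in the frame of carrier between -0.075 and 0.075 m and z of tin_a in the frame of carrier between -0.002 and 0.012 m and angle between each of tin_a, tin_b's own z axis and vertical below 0.15 rad and x of tin_b in the frame of carrier between -0.06 and 0.06 m and y of tin_b in the frame of carrier between -0.075 and 0.075 m and z of tin_b in the frame of carrier between -0.002 and 0.012 m and distance of bottom_carton from where it was at the start of the episode below 0.025 m); the robot touches nothing.
It fails at once if a bystander (spray can, cartridge, tape roll, paint tin or small carton) is pushed more than 30 mm or tipped over (distance of any of spray_a, cartridge, spray_b, tape_roll, paint_tin, small_carton from where it was at the start of the episode above 0.03 m or angle between any of spray_a, cartridge, spray_b, tape_roll, paint_tin, small_carton's own z axis and vertical above 0.4 rad).
It fails at once if the bottom carton is shifted more than 25 mm (distance of bottom_carton from where it was at the start of the episode above 0.025 m).
It fails at once if the thin carton is tipped (over 0.3 rad) or falls below the deck (angle between thin_carton's own z axis and vertical above 0.3 rad or height (world z) of thin_carton below 0.055 m).
It fails at once if a tin in the carrier tips over (over 0.6 rad) (angle between any of tin_a, tin_b's own z axis and vertical above 0.6 rad).
It fails at once if the carrier is dropped or slammed down: faster than 0.4 m/s within some 8 mm of the mat or the bottom carton ((linear speed of carrier above 0.4 m/s and height (world z) of carrier below 0.011 m) or (linear speed of carrier above 0.4 m/s and z of carrier in the frame of bottom_carton below 0.078 m and horizontal distance between carrier and bottom_carton below 0.06 m)).
It also fails if it takes over 61 s, if anything falls off the work surface, if the arm or the gripper's body presses on something with over 40 N, if the wrist force passes 120 N, or if a joint passes its speed limit or range.

## Working session

There is one attempt and no reset: what is moved stays moved. The work goes in short steps, Python scripts to look and compute and a shell command to move; the robot and the scene stay as the last step left them, time stands still between calls to the robot, and variables do not carry over. Pictures are saved under pics/ and viewed, at most 10 in all, crops included, and the job is handed in when it is done.

```bash
ls; mkdir -p pics; python3 - <<'E'
from rig import *
import cv2
s=sense();print({k:s[k] for k in s})
try: print(grip_depth)
except Exception as e: print(e)
for n in("scene","top"):
    cv2.imwrite(f"pics/{n}0.png",grab_frame(n)[:,:,::-1]);c=get_calibration(n);print(n,c)
E
```

```text
pics
{'clock': 0.0, 'qpos': array([ 1.29160819e+00,  3.53688629e-01,  1.63416464e+00, -1.38907585e-05,
        1.15522544e+00, -2.37090556e-03]), 'qvel': array([-0.00050241,  0.00066943,  0.00055769,  0.0009867 , -0.00023757,
        0.00026766]), 'joint_efforts': array([ 5.69257827e-04, -6.05234742e+01, -3.42077637e+01,  4.01071031e-05,
        9.05907626e-03, -6.64154129e-06]), 'eef_pos': array([170.65699044, 600.72402115, 230.52336732]), 'tcp_rot': array([-3.14010657e+00,  9.17678585e-06,  2.86478105e+00]), 'contact_force': array([ 0.18327237,  0.12554965, -0.40505372]), 'wrist_torque': array([-0.04958135,  0.03482156, -0.00014838]), 'grasp_force': 0.0, 'opening': 1.0002103345286644}
18.700000000000003
scene {'K': array([[543.66882058,   0.        , 274.65030758],
       [  0.        , 543.66882058, 206.02424317],
       [  0.        ,   0.        ,   1.        ]]), 'R': array([[ 0.38414215,  0.92325669, -0.00564703],
       [ 0.6376953 , -0.26974087, -0.72151547],
       [-0.66766722,  0.27356342, -0.69237529]]), 't': array([-226.3325316 , -278.78972978, 1794.22947249])}
top {'K': array([[506.98112063,   0.        , 283.67069725],
       [  0.        , 506.98112063, 204.93973242],
       [  0.        ,   0.        ,   1.        ]]), 'R': array([[-0.0289508 , -0.9990553 , -0.03240926],
       [-0.98667883,  0.03375464, -0.15913989],
       [ 0.16008351,  0.0273703 , -0.98672394]]), 't': array([  28.84820249,  567.36713085, 1006.28595159])}
```

View pics/scene0.png

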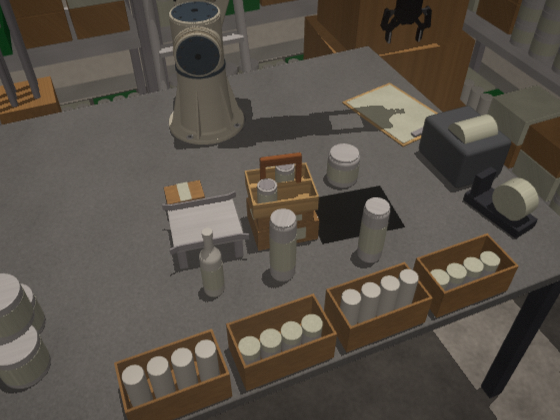

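View pics/top0.png

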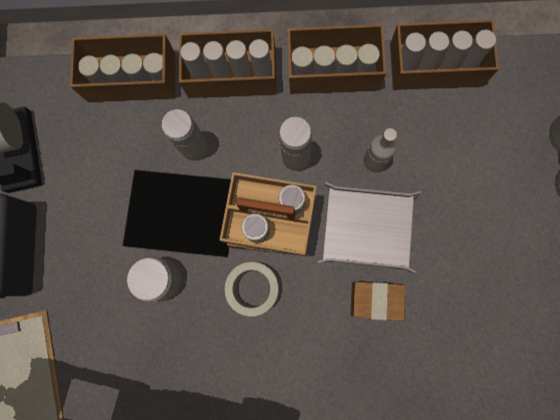

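Top view: mat at left (124–230, 172–255), stack centred near (268,214) with the dark red bar from (238,204) to (293,213), and deck at right (323–413, 190–268). The spray cans and cartridge are on the far side. The paint tin, tape and small carton are on the near side. Now measuring.

```bash
cat > h.py <<'E'
from rig import *
import cv2, numpy as np
def cast(c,px,z):
    px=np.atleast_2d(px).astype(float)
    d=np.c_[px,np.ones(len(px))]@np.linalg.inv(c["K"]).T@c["R"]
    o=-c["R"].T@c["t"]; return o+d*((z-o[2])/d[:,2])[:,None]
def castfish(c,px,z):
    K=c["K"];px=np.atleast_2d(px).astype(float)
    u=(px-K[:2,2])/[K[0,0],K[1,1]];r=np.hypot(*u.T)[:,None]
    d=np.c_[u*np.sinc(r/np.pi)/np.maximum(np.sinc(r/np.pi)*0+1,1),np.cos(r)]
    d=d@c["R"]; o=-c["R"].T@c["t"]; return o+d*((z-o[2])/d[:,2])[:,None]
def proj(c,X):
    p=(np.atleast_2d(X)@c["R"].T+c["t"])@c["K"].T; return p[:,:2]/p[:,2:]
def rect(m,off=(0,0)):
    cs,_=cv2.findContours(m.astype(np.uint8),0,2); k=max(cs,key=cv2.contourArea)
    return k[:,0,:]+np.array(off)
E
python3 - <<'E'
from h import *
im=cv2.imread("pics/top0.png"); c=get_calibration("top"); hsv=cv2.cvtColor(im,cv2.COLOR_BGR2HSV)
for p in [(265,208),(250,206),(265,190),(150,210),(370,230),(100,130)]: print(p,hsv[p[1],p[0]])
def rr(k,z,n):
    P=cast(c,k,z)[:,:2].astype(np.float32); b=cv2.minAreaRect(P); print(n,len(P),np.round(b[0],1),np.round(b[1],1),round(b[2],2)); return b
sub=np.zeros(im.shape[:2],bool)
m=sub.copy(); m[165:260,115:245]=(hsv[165:260,115:245,2]<12); k=rect(m); b=rr(k,3,"mat"); print(cv2.boundingRect(k.astype(np.int32)))
m=sub.copy(); m[185:270,320:420]=(hsv[185:270,320:420,2]>130)&(hsv[185:270,320:420,1]<50); m=cv2.morphologyEx(m.astype(np.uint8),2,np.ones((5,5))); k=rect(m); rr(k,67,"deck"); print(cv2.boundingRect(k.astype(np.int32)))
H=hsv[...,0].astype(int)
m=sub.copy(); m[190:225,230:302]=(((H<9)|(H>170))&(hsv[...,1]>120)&(hsv[...,2]>35))[190:225,230:302]; m=cv2.morphologyEx(m.astype(np.uint8),2,np.ones((3,3)));k=rect(m); rr(k,240,"bar"); print(cv2.boundingRect(k.astype(np.int32)))
cr=cv2.resize(im[165:275,215:425],None,fx=3.8,fy=3.8,interpolation=2); cv2.imwrite("pics/topc.png",cr)
E
```

```text
(265, 208) [ 11 169 125]
(250, 206) [ 11 172 114]
(265, 190) [ 16 122 186]
(150, 210) [30 32 16]
(370, 230) [  6  22 177]
(100, 130) [ 9 27 93]
mat 1 [485.8 136.1] [0. 0.] 0.0
(227, 248, 1, 1)
deck 54 [ 512.3 -157.5] [170.6 142.2] 82.54
(323, 190, 90, 78)Traceback (most recent call last):
  File "<stdin>", line 10, in <module>
  File "h.py", line 15, in rect
    cs,_=cv2.findContours(m.astype(np.uint8),0,2); k=max(cs,key=cv2.contourArea)
                                                     ~~~^^^^^^^^^^^^^^^^^^^^^^^^
ValueError: max() iterable argument is empty
```

```bash
python3 - <<'E'
from h import *
im=cv2.imread("pics/top0.png"); c=get_calibration("top"); hsv=cv2.cvtColor(im,cv2.COLOR_BGR2HSV)
def rr(k,z,n):
    P=cast(c,k,z)[:,:2].astype(np.float32); b=cv2.minAreaRect(P); print(n,len(P),np.round(b[0],1),"corners",np.round(cv2.boxPoints(b)).tolist()); return b
def win(m,x0,x1,y0,y1,q=3):
    o=np.zeros(m.shape,np.uint8); o[y0:y1,x0:x1]=m[y0:y1,x0:x1]; return cv2.morphologyEx(o,2,np.ones((q,q)))
H,S,V=[hsv[...,i].astype(int) for i in range(3)]
rr(rect(win(V<45,115,245,165,260)),3,"mat")
rr(rect(win((V>130)&(S<50),320,420,185,270,5)),67,"deck")
k=rect(win((H<14)&(S>150)&(V<150),230,302,190,225)); rr(k,240,"bar"); print(cv2.boundingRect(k.astype(np.int32)))
for n,z,w in[("tape",48,(220,285,258,320)),("paint",95,(125,172,255,302)),("sprayB",170,(160,197,105,145)),("sprayA",190,(278,315,115,150))]:
    k=rect(win((V>120)&(S<60),*w));P=cast(c,k,z)[:,:2].astype(np.float32);print(n,[np.round(q) for q in cv2.minEnclosingCircle(P)])
cv2.imwrite("pics/topc.png",cv2.resize(im[165:275,215:425],None,fx=3.8,fy=3.8,interpolation=2))
E
```

```text
mat 101 [566.5 237.5] corners [[468.0, 135.0], [635.0, 112.0], [665.0, 340.0], [498.0, 363.0]]
deck 54 [ 512.3 -157.5] corners [[431.0, -233.0], [572.0, -251.0], [594.0, -82.0], [453.0, -64.0]]
bar 55 [531.8  37.4] corners [[511.0, -10.0], [532.0, -15.0], [553.0, 85.0], [531.0, 89.0]]
(236, 198, 59, 22)
tape [array([399.,  83.]), np.float64(55.0)]
paint [array([423., 280.]), np.float64(41.0)]
sprayB [array([711., 207.]), np.float64(29.0)]
sprayA [array([680., -17.]), np.float64(29.0)]
```

View pics/topc.png

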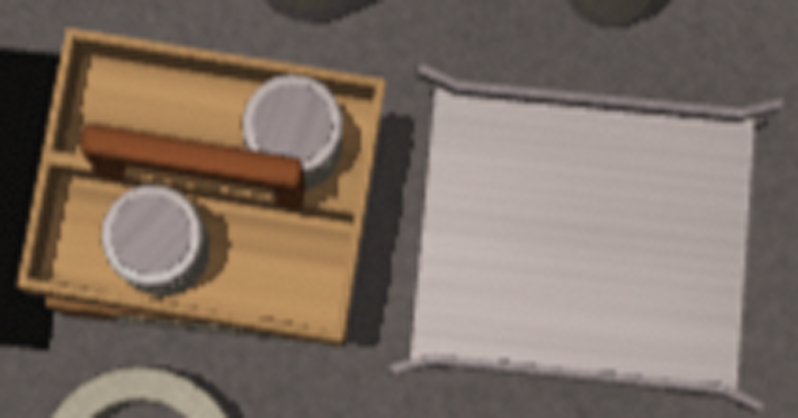

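Crop: carrier rim corners at (68,30), (384,80), (345,342), (18,290), with the bar top running from (82,139) to (301,174). The mat measures 168x230 and the deck 171x142, and the mat-to-deck spacing is 399 mm. All agree with the given sizes. The stack centre is about (539,40), with yaw about -0.13. Moving above the bar.

```bash
python3 -m creep '[{"x":-20,"y":-18,"z":-10},{"x":-37,"y":-33,"z":-10},{"x":-37,"y":-33,"z":-10},{"x":-37,"y":-33,"z":-10},{"x":-37,"y":-33,"z":-10},{"x":-37,"y":-33,"z":-10},{"x":-37,"y":-33,"z":-10},{"x":-37,"y":-33,"z":-10},{"x":-37,"y":-33,"z":-10},{"x":-37,"y":-33,"z":-10},{"x":-37,"y":-33},{"x":-37,"y":-33},{"x":-37,"y":-33},{"x":-37,"y":-30}]'
python3 -m creep '[{"rz":0.18},{"rz":0.18},{"rz":0.18},{"rz":0.18},{"rz":0.18},{"rz":0.18},{"rz":0.18},{"rz":0.18},{},{}]' 80
python3 - <<'E'
from h import *
c=get_calibration("top")
f=lambda a:[(215+x/3.8-.4,165+y/3.8-.4) for x,y in a]
b=cast(c,f([(82,139),(301,174)]),240);print("bar",b.round(1),b.mean(0),np.linalg.norm(b[1]-b[0]))
r=cast(c,f([(68,30),(384,80),(345,342),(18,290)]),155);print("rim",r.round(1),r.mean(0))
w=get_calibration("wrist");print(w);cv2.imwrite("pics/w1.png",grab_frame("wrist")[:,:,::-1])
E
```

```text
bar [[545.7  85.8 240. ]
 [526.6 -11.3 240. ]] [536.1742905   37.28981638 240.        ] 98.95022918993551
rim [[615.5 102.5 155. ]
 [584.7 -52.8 155. ]
 [457.1 -29.1 155. ]
 [487.2 128.5 155. ]] [536.11220111  37.26245801 155.        ]
{'K': array([[325.1922621 ,   0.        , 277.96770476],
       [  0.        , 325.1922621 , 206.17073618],
       [  0.        ,   0.        ,   1.        ]]), 'R': array([[ 2.73887982e-01,  9.61761273e-01, -7.92323487e-04],
       [ 9.28435282e-01, -2.64182322e-01,  2.61181217e-01],
       [ 2.50984662e-01, -7.22700176e-02, -9.65289461e-01]]), 't': array([-623.60369385,  -33.20447575,  377.97897495])}schema error: expected keys x, y, z, rx, ry, rz, hand
schema error: expected keys x, y, z, rx, ry, rz, hand
```

View pics/w1.png

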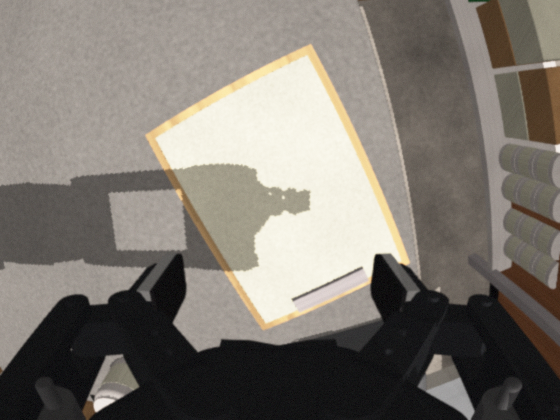

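Wrist view is only the tabletop at the start pose: the move was refused because every row needs all keys. Bar and rim centres agree at (536.1, 37.3) with yaw -0.19.

```bash
python3 -m creep '[{"x":-20,"y":-18,"z":-10,"rx":0,"ry":0,"rz":0,"hand":85},{"x":-37,"y":-33,"z":-10,"rx":0,"ry":0,"rz":0,"hand":85},{"x":-37,"y":-33,"z":-10,"rx":0,"ry":0,"rz":0,"hand":85},{"x":-37,"y":-33,"z":-10,"rx":0,"ry":0,"rz":0,"hand":85},{"x":-37,"y":-33,"z":-10,"rx":0,"ry":0,"rz":0,"hand":85},{"x":-37,"y":-33,"z":-10,"rx":0,"ry":0,"rz":0,"hand":85},{"x":-37,"y":-33,"z":-10,"rx":0,"ry":0,"rz":0,"hand":85},{"x":-37,"y":-33,"z":-10,"rx":0,"ry":0,"rz":0,"hand":85},{"x":-37,"y":-33,"z":-10,"rx":0,"ry":0,"rz":0,"hand":85},{"x":-37,"y":-33,"z":-10,"rx":0,"ry":0,"rz":0,"hand":85},{"x":-37,"y":-33,"z":0,"rx":0,"ry":0,"rz":0,"hand":85},{"x":-37,"y":-33,"z":0,"rx":0,"ry":0,"rz":0,"hand":85},{"x":-37,"y":-33,"z":0,"rx":0,"ry":0,"rz":0,"hand":85},{"x":-37,"y":-30,"z":0,"rx":0,"ry":0,"rz":0,"hand":85}]' 80
python3 -m creep '[{"x":0,"y":0,"z":0,"rx":0,"ry":0,"rz":0.185,"hand":85},{"x":0,"y":0,"z":0,"rx":0,"ry":0,"rz":0.185,"hand":85},{"x":0,"y":0,"z":0,"rx":0,"ry":0,"rz":0.185,"hand":85},{"x":0,"y":0,"z":0,"rx":0,"ry":0,"rz":0.185,"hand":85},{"x":0,"y":0,"z":0,"rx":0,"ry":0,"rz":0.185,"hand":85},{"x":0,"y":0,"z":0,"rx":0,"ry":0,"rz":0.185,"hand":85},{"x":0,"y":0,"z":0,"rx":0,"ry":0,"rz":0.185,"hand":85},{"x":0,"y":0,"z":0,"rx":0,"ry":0,"rz":0.185,"hand":85},{"x":0,"y":0,"z":0,"rx":0,"ry":0,"rz":0,"hand":85}]'
cat >> h.py <<'E'
def to(x,y,z,yaw=None):
    "tool-axis shift from the measured pose to a world point, and the rz to a yaw (applied afterwards)"
    from scipy.spatial.transform import Rotation as R
    s=sense(); r=R.from_euler("xyz",s["tcp_rot"]); d=r.inv().apply(np.array([x,y,z])-s["eef_pos"])
    dz=0 if yaw is None else -((yaw-s["tcp_rot"][2]+np.pi/2)%np.pi-np.pi/2)
    print("tool shift",d.round(1),"rz",round(dz,3),"| at",s["eef_pos"].round(1),s["tcp_rot"].round(3),"F",s["contact_force"].round(1),"grip",round(float(s["grasp_force"]),1),"open",round(float(s["opening"])*85.4,1),"t",s["clock"])
E
python3 -c "
from h import *
to(536,37.3,209,1.381)"
```

```text
clock: 1.9
eef_pos: [531.3, 34.7, 331.8]
tcp_rot: [-3.142, 0.0, 2.864]
contact_force: [-0.1, 0.7, -0.3]
opening: 0.998
grasp_force: 0.0
clock: 3.02
eef_pos: [530.8, 36.5, 331.6]
tcp_rot: [3.141, 0.0, 1.386]
contact_force: [0.2, 0.4, -0.1]
opening: 0.996
grasp_force: 0.0
tool shift [  1.8   5.  122.6] rz 0.005 | at [530.8  36.5 331.6] [3.141 0.    1.386] F [ 0.2  0.4 -0.1] grip 0.0 open 85.1 t 3.025
```

```bash
python3 -m creep '[{"x":2,"y":5,"z":20,"rx":0,"ry":0,"rz":0,"hand":85},{"x":0,"y":0,"z":30,"rx":0,"ry":0,"rz":0,"hand":85},{"x":0,"y":0,"z":30,"rx":0,"ry":0,"rz":0,"hand":85},{"x":0,"y":0,"z":25,"rx":0,"ry":0,"rz":0,"hand":85},{"x":0,"y":0,"z":17,"rx":0,"ry":0,"rz":0,"hand":85},{"x":0,"y":0,"z":0,"rx":0,"ry":0,"rz":0,"hand":50},{"x":0,"y":0,"z":0,"rx":0,"ry":0,"rz":0,"hand":30},{"x":0,"y":0,"z":0,"rx":0,"ry":0,"rz":0,"hand":20},{"x":0,"y":0,"z":0,"rx":0,"ry":0,"rz":0,"hand":10},{"x":0,"y":0,"z":0,"rx":0,"ry":0,"rz":0,"hand":5},{"x":0,"y":0,"z":0,"rx":0,"ry":0,"rz":0,"hand":5},{"x":0,"y":0,"z":0,"rx":0,"ry":0,"rz":0,"hand":5}]' 80
```

```text
clock: 4.53
eef_pos: [537.5, 38.4, 209.9]
tcp_rot: [3.14, -0.001, 1.385]
contact_force: [4.1, 1.2, 4.8]
opening: 0.148
grasp_force: 80.1
```

```bash
python3 -m creep '[{"x":0,"y":0,"z":-3,"rx":0,"ry":0,"rz":0,"hand":5},{"x":0,"y":0,"z":-6,"rx":0,"ry":0,"rz":0,"hand":5},{"x":0,"y":0,"z":-10,"rx":0,"ry":0,"rz":0,"hand":5},{"x":0,"y":0,"z":-10,"rx":0,"ry":0,"rz":0,"hand":5},{"x":0,"y":0,"z":-8,"rx":0,"ry":0,"rz":0,"hand":5},{"x":0,"y":0,"z":-3,"rx":0,"ry":0,"rz":0,"hand":5},{"x":5,"y":0,"z":0,"rx":0,"ry":0,"rz":0,"hand":5},{"x":11,"y":-1,"z":0,"rx":0,"ry":0,"rz":0,"hand":5},{"x":18,"y":-1,"z":0,"rx":0,"ry":0,"rz":0,"hand":5},{"x":22,"y":-1,"z":0,"rx":0,"ry":0,"rz":0,"hand":5},{"x":24,"y":-1,"z":0,"rx":0,"ry":0,"rz":0,"hand":5},{"x":24,"y":-1,"z":0,"rx":0,"ry":0,"rz":0,"hand":5},{"x":24,"y":-1,"z":0,"rx":0,"ry":0,"rz":0,"hand":5},{"x":24,"y":-1,"z":0,"rx":0,"ry":0,"rz":0,"hand":5},{"x":22,"y":-1,"z":0,"rx":0,"ry":0,"rz":0,"hand":5},{"x":18,"y":-1,"z":0,"rx":0,"ry":0,"rz":0,"hand":5},{"x":12,"y":-1,"z":0,"rx":0,"ry":0,"rz":0,"hand":5},{"x":6,"y":0,"z":0,"rx":0,"ry":0,"rz":0,"hand":5},{"x":2,"y":0,"z":0,"rx":0,"ry":0,"rz":0,"hand":5},{"x":0,"y":0,"z":0,"rx":0,"ry":0,"rz":0,"hand":5}]'
python3 - <<'E'
from h import *
to(567,248,103,1.385)
im=grab_frame("top");cv2.imwrite("pics/top2.png",im[:,:,::-1])
cv2.imwrite("pics/top2c.png",cv2.resize(im[100:300,120:425,::-1],None,fx=2.6,fy=2.6,interpolation=2))
E
```

```text
clock: 7.02
eef_pos: [566.1, 248.0, 249.3]
tcp_rot: [3.142, 0.0, 1.384]
contact_force: [-0.3, -1.0, -7.2]
opening: 0.15
grasp_force: 78.5
tool shift [  0.2   0.9 146.3] rz -0.001 | at [566.1 248.  249.3] [3.142 0.    1.384] F [-0.3 -1.  -7.2] grip 78.5 open 12.8 t 7.025
```

View pics/top2c.png

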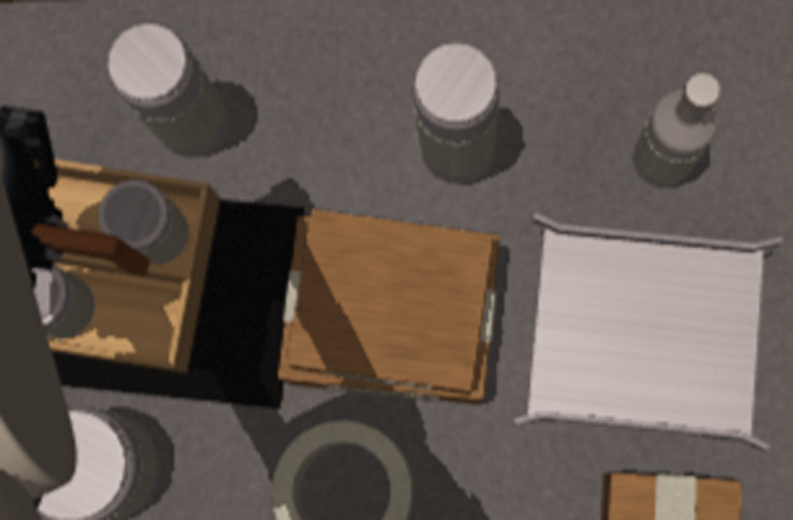

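The carrier hangs level with both tins standing at (135,215) and (45,295). The thin carton now shows on top of the stack, roughly (282–498, 210–390). Lowering the carrier.

```bash
python3 -m creep '[{"x":0,"y":1,"z":5,"rx":0,"ry":0,"rz":0,"hand":5},{"x":0,"y":0,"z":12,"rx":0,"ry":0,"rz":0,"hand":5},{"x":0,"y":0,"z":20,"rx":0,"ry":0,"rz":0,"hand":5},{"x":0,"y":0,"z":22,"rx":0,"ry":0,"rz":0,"hand":5},{"x":0,"y":0,"z":22,"rx":0,"ry":0,"rz":0,"hand":5},{"x":0,"y":0,"z":20,"rx":0,"ry":0,"rz":0,"hand":5},{"x":0,"y":0,"z":15,"rx":0,"ry":0,"rz":0,"hand":5},{"x":0,"y":0,"z":10,"rx":0,"ry":0,"rz":0,"hand":5},{"x":0,"y":0,"z":7,"rx":0,"ry":0,"rz":0,"hand":5},{"x":0,"y":0,"z":4,"rx":0,"ry":0,"rz":0,"hand":5},{"x":0,"y":0,"z":2,"rx":0,"ry":0,"rz":0,"hand":5},{"x":0,"y":0,"z":2,"rx":0,"ry":0,"rz":0,"hand":5},{"x":0,"y":0,"z":2,"rx":0,"ry":0,"rz":0,"hand":5},{"x":0,"y":0,"z":2,"rx":0,"ry":0,"rz":0,"hand":5},{"x":0,"y":0,"z":0,"rx":0,"ry":0,"rz":0,"hand":5}]'
```

```text
clock: 8.95
eef_pos: [566.9, 248.2, 104.1]
tcp_rot: [-3.141, 0.0, 1.385]
contact_force: [-0.6, 0.3, -6.2]
opening: 0.158
grasp_force: 78.4
```

```bash
python3 -m creep '[{"x":0,"y":0,"z":1,"rx":0,"ry":0,"rz":0,"hand":5},{"x":0,"y":0,"z":1,"rx":0,"ry":0,"rz":0,"hand":5},{"x":0,"y":0,"z":0,"rx":0,"ry":0,"rz":0,"hand":5}]'
```

```text
clock: 9.32
eef_pos: [567.5, 248.3, 102.8]
tcp_rot: [3.141, -0.0, 1.385]
contact_force: [-0.1, -1.7, -0.2]
opening: 0.149
grasp_force: 79.3
```

```bash
python3 -m creep '[{"x":0,"y":0,"z":0,"rx":0,"ry":0,"rz":0,"hand":30},{"x":0,"y":0,"z":0,"rx":0,"ry":0,"rz":0,"hand":60},{"x":0,"y":0,"z":0,"rx":0,"ry":0,"rz":0,"hand":60},{"x":0,"y":0,"z":0,"rx":0,"ry":0,"rz":0,"hand":60},{"x":0,"y":0,"z":-10,"rx":0,"ry":0,"rz":0,"hand":60},{"x":0,"y":0,"z":-30,"rx":0,"ry":0,"rz":0,"hand":60},{"x":0,"y":0,"z":-40,"rx":0,"ry":0,"rz":0,"hand":60},{"x":0,"y":0,"z":-30,"rx":0,"ry":0,"rz":0,"hand":60},{"x":0,"y":0,"z":-10,"rx":0,"ry":0,"rz":0,"hand":60},{"x":0,"y":0,"z":0,"rx":0,"ry":0,"rz":0,"hand":60}]'
python3 - <<'E'
from h import *
im=grab_frame("top")[:,:,::-1].copy();cv2.imwrite("pics/top3.png",im)
c=get_calibration("top")
print("expected thin px",proj(c,[[539.4,40,110]]))
cv2.imwrite("pics/top3c.png",cv2.resize(im[165:265,115:325],None,fx=3.8,fy=3.8,interpolation=2))
E
```

```text
clock: 10.58
eef_pos: [567.1, 248.3, 222.6]
tcp_rot: [3.141, -0.0, 1.385]
contact_force: [0.4, 1.1, -0.0]
opening: 0.702
grasp_force: 0.0
expected thin px [[268.08077342 214.71582052]]
```

View pics/top3c.png

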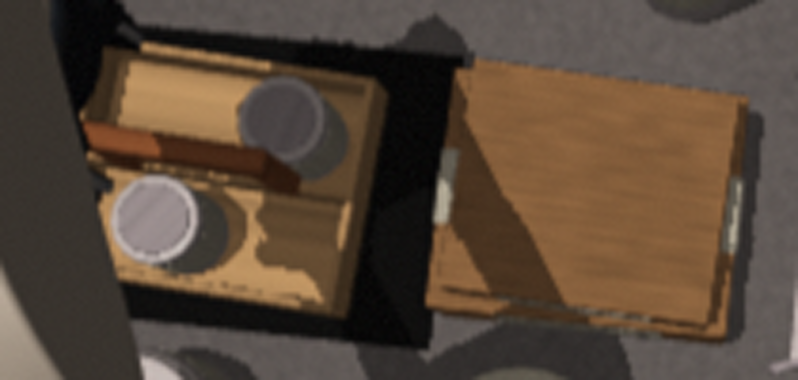

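The carrier stands on the mat with both tins upright at (280,115) and (155,218). The thin carton's corners are near (470,60), (738,95), (712,325) and (442,290), with bottom carton edges just outside.

```bash
python3 - <<'E'
from h import *
c=get_calibration("top")
f=lambda a:[(115+x/3.8-.4,165+y/3.8-.4) for x,y in a]
v=np.array([.991,-.131]);u=np.array([.131,.991]);o=np.array([539.4,40])
for n,z,a in[("thin",110,[(470,60),(738,95),(712,325),(442,290)]),("bottom",70,[(455,68),(748,97),(728,338),(427,305)])]:
    r=cast(c,f(a),z)[:,:2];m=r.mean(0)
    print(n,r.round(1).tolist(),m,"row xy",(m-o)@v,(m-o)@u,"sides",[np.linalg.norm(r[i]-r[i-1]).round(1) for i in range(4)],"yaw",np.arctan2(-(r[0]-r[1])[0],(r[0]-r[1])[1]),np.arctan2((r[0]-r[3])[1],(r[0]-r[3])[0]))
to(553,142,222,1.44)
E
```

```text
thin [[609.6, 97.1], [586.3, -40.8], [468.7, -23.4], [490.7, 113.1]] [538.80866066  36.48246815] row xy -0.12522061389501055 -3.563339521407269 sides [np.float64(119.9), np.float64(139.9), np.float64(118.9), np.float64(138.3)] yaw -0.16753520379312545 -0.13401870119639475
bottom [[614.1, 110.0], [592.7, -47.1], [464.4, -31.8], [486.8, 126.5]] [539.48979771  39.40948696] row xy 0.16634673790030347 -0.5734349260983246 sides [np.float64(128.4), np.float64(158.5), np.float64(129.1), np.float64(159.9)] yaw -0.13571355429396134 -0.12938566464246426
tool shift [-106.8    6.2   -0.4] rz -0.055 | at [566.6 248.1 221.6] [-3.141  0.     1.385] F [-0.7  0.3 -0.3] grip 0.0 open 60.1 t 10.625
```

Measured sizes fit: thin carton 119x139, bottom carton 129x159. The thin carton is 4 mm towards the deck and nearly square. Placing the spread fingers behind its mat-side face.

```bash
python3 -m creep '[{"x":-20,"y":2,"z":0,"rx":0,"ry":0,"rz":0,"hand":60},{"x":-35,"y":2,"z":0,"rx":0,"ry":0,"rz":0,"hand":60},{"x":-35,"y":2,"z":0,"rx":0,"ry":0,"rz":0,"hand":60},{"x":-17,"y":0,"z":0,"rx":0,"ry":0,"rz":0,"hand":60},{"x":0,"y":0,"z":0,"rx":0,"ry":0,"rz":-0.055,"hand":60},{"x":0,"y":0,"z":20,"rx":0,"ry":0,"rz":0,"hand":60},{"x":0,"y":0,"z":35,"rx":0,"ry":0,"rz":0,"hand":60},{"x":0,"y":0,"z":30,"rx":0,"ry":0,"rz":0,"hand":60},{"x":0,"y":0,"z":15,"rx":0,"ry":0,"rz":0,"hand":60},{"x":0,"y":0,"z":0,"rx":0,"ry":0,"rz":0,"hand":60}]'
python3 - <<'E'
from h import *
to(553,142,74,1.44)
E
```

```text
clock: 11.88
eef_pos: [552.5, 141.8, 121.3]
tcp_rot: [-3.14, 0.001, 1.44]
contact_force: [0.2, 0.8, 0.7]
opening: 0.703
grasp_force: 0.0
tool shift [ 0.3  0.6 47.3] rz -0.0 | at [552.5 141.8 121.3] [-3.14e+00  1.00e-03  1.44e+00] F [0.2 0.8 0.7] grip 0.0 open 60.0 t 11.875
```

```bash
python3 -m creep '[{"x":0,"y":0,"z":15,"rx":0,"ry":0,"rz":0,"hand":60},{"x":0,"y":0,"z":20,"rx":0,"ry":0,"rz":0,"hand":60},{"x":0,"y":0,"z":12,"rx":0,"ry":0,"rz":0,"hand":60},{"x":0,"y":0,"z":0,"rx":0,"ry":0,"rz":0,"hand":60},{"x":-8,"y":0,"z":0,"rx":0,"ry":0,"rz":0,"hand":60},{"x":-8,"y":0,"z":0,"rx":0,"ry":0,"rz":0,"hand":60},{"x":-8,"y":0,"z":0,"rx":0,"ry":0,"rz":0,"hand":60},{"x":-8,"y":0,"z":0,"rx":0,"ry":0,"rz":0,"hand":60},{"x":-8,"y":0,"z":0,"rx":0,"ry":0,"rz":0,"hand":60},{"x":-8,"y":0,"z":0,"rx":0,"ry":0,"rz":0,"hand":60},{"x":-8,"y":0,"z":0,"rx":0,"ry":0,"rz":0,"hand":60}]'
python3 - <<'E'
from h import *
to(539.4,39.5,74,1.44)
im=grab_frame("top")[:,:,::-1].copy();cv2.imwrite("pics/top4.png",im)
cv2.imwrite("pics/top4c.png",cv2.resize(im[165:275,205:425],None,fx=3.6,fy=3.6,interpolation=2))
E
```

```text
clock: 13.25
eef_pos: [546.4, 86.2, 75.7]
tcp_rot: [3.14, -0.001, 1.44]
contact_force: [1.2, 5.4, 3.4]
opening: 0.706
grasp_force: 2.5
tool shift [-47.2  -0.8   1.6] rz -0.0 | at [546.4  86.2  75.7] [ 3.14e+00 -1.00e-03  1.44e+00] F [1.2 5.4 3.4] grip 2.5 open 60.3 t 13.25
```

View pics/top4c.png

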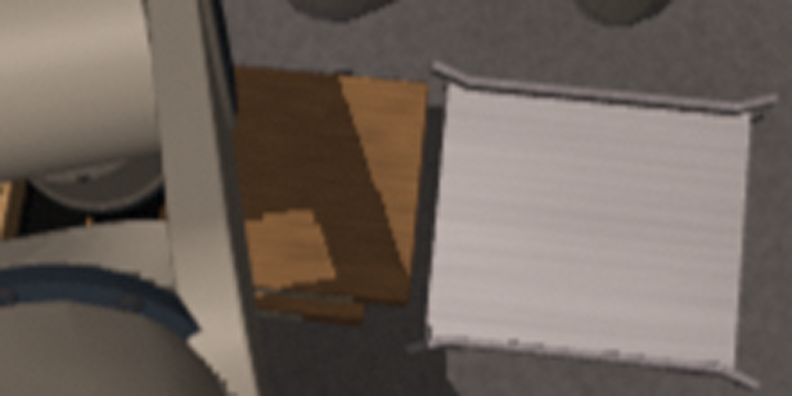

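The carton is sliding square, with its leading edge from (428,85) to (407,300) in the crop and overhanging towards the deck.

```bash
python3 - <<'E'
from h import *
c=get_calibration("top")
r=cast(c,[(205+x/3.6-.4,165+y/3.6-.4) for x,y in[(428,85),(407,300)]],110)[:,:2]
v=np.array([.991,-.132]);u=np.array([.132,.991]);o=np.array([539.4,39.5])
print((r-o)@v,(r-o)@u)
E
```

```text
[ 62.57072247 -54.58090135] [-101.65990435 -101.14423352]
```

```bash
python3 -m creep '[{"x":-8,"y":0,"z":0,"rx":0,"ry":0,"rz":0,"hand":60},{"x":-8,"y":0,"z":0,"rx":0,"ry":0,"rz":0,"hand":60},{"x":-8,"y":0,"z":0,"rx":0,"ry":0,"rz":0,"hand":60},{"x":-8,"y":0,"z":0,"rx":0,"ry":0,"rz":0,"hand":60},{"x":-8,"y":0,"z":0,"rx":0,"ry":0,"rz":0,"hand":60},{"x":-8,"y":0,"z":0,"rx":0,"ry":0,"rz":0,"hand":60},{"x":-8,"y":0,"z":0,"rx":0,"ry":0,"rz":0,"hand":60},{"x":-8,"y":0,"z":0,"rx":0,"ry":0,"rz":0,"hand":60},{"x":-8,"y":0,"z":0,"rx":0,"ry":0,"rz":0,"hand":60},{"x":-8,"y":0,"z":0,"rx":0,"ry":0,"rz":0,"hand":60},{"x":-8,"y":0,"z":0,"rx":0,"ry":0,"rz":0,"hand":60}]'
python3 - <<'E'
from h import *
u=np.array([.132,.991]);o=np.array([539.4,39.5]);t=o-120.5*u
to(*t,75,1.44)
E
```

```text
clock: 14.68
eef_pos: [533.7, -1.5, 74.9]
tcp_rot: [-3.14, 0.0, 1.44]
contact_force: [0.1, 1.4, -0.3]
opening: 0.701
grasp_force: 0.8
tool shift [-79.    0.2  -0.1] rz -0.0 | at [533.7  -1.5  74.9] [-3.14  0.    1.44] F [ 0.1  1.4 -0.3] grip 0.8 open 59.9 t 14.675
```

```bash
python3 -m creep '[{"x":-8,"y":0,"z":0,"rx":0,"ry":0,"rz":0,"hand":60},{"x":-8,"y":0,"z":0,"rx":0,"ry":0,"rz":0,"hand":60},{"x":-8,"y":0,"z":0,"rx":0,"ry":0,"rz":0,"hand":60},{"x":-8,"y":0,"z":0,"rx":0,"ry":0,"rz":0,"hand":60},{"x":-8,"y":0,"z":0,"rx":0,"ry":0,"rz":0,"hand":60},{"x":-8,"y":0,"z":0,"rx":0,"ry":0,"rz":0,"hand":60},{"x":-8,"y":0,"z":0,"rx":0,"ry":0,"rz":0,"hand":60},{"x":-8,"y":0,"z":0,"rx":0,"ry":0,"rz":0,"hand":60},{"x":-6,"y":0,"z":0,"rx":0,"ry":0,"rz":0,"hand":60},{"x":-4,"y":0,"z":0,"rx":0,"ry":0,"rz":0,"hand":60},{"x":-3,"y":0,"z":0,"rx":0,"ry":0,"rz":0,"hand":60},{"x":0,"y":0,"z":0,"rx":0,"ry":0,"rz":0,"hand":60}]'
python3 - <<'E'
from h import *
u=np.array([.132,.991]);o=np.array([539.4,39.5]);t=o-120.5*u
to(*t,75,1.44)
E
```

```text
clock: 16.18
eef_pos: [524.3, -77.4, 75.4]
tcp_rot: [3.141, 0.0, 1.44]
contact_force: [-0.6, 0.9, 0.3]
opening: 0.702
grasp_force: 0.0
tool shift [-2.6 -0.5  0.4] rz -0.0 | at [524.3 -77.4  75.4] [3.141 0.    1.44 ] F [-0.6  0.9  0.3] grip 0.0 open 59.9 t 16.175
```

```bash
python3 -m creep '[{"x":10,"y":0,"z":0,"rx":0,"ry":0,"rz":0,"hand":60},{"x":10,"y":0,"z":-10,"rx":0,"ry":0,"rz":0,"hand":60},{"x":0,"y":0,"z":-40,"rx":0,"ry":0,"rz":0,"hand":60},{"x":0,"y":0,"z":-50,"rx":0,"ry":0,"rz":0,"hand":60},{"x":0,"y":0,"z":-45,"rx":0,"ry":0,"rz":0,"hand":60},{"x":30,"y":0,"z":0,"rx":0,"ry":0,"rz":0,"hand":60},{"x":40,"y":0,"z":0,"rx":0,"ry":0,"rz":0,"hand":60},{"x":40,"y":0,"z":0,"rx":0,"ry":0,"rz":0,"hand":60},{"x":40,"y":0,"z":0,"rx":0,"ry":0,"rz":0,"hand":60},{"x":40,"y":0,"z":0,"rx":0,"ry":0,"rz":0,"hand":60},{"x":40,"y":0,"z":0,"rx":0,"ry":0,"rz":0,"hand":60},{"x":40,"y":0,"z":0,"rx":0,"ry":0,"rz":0,"hand":60},{"x":37,"y":0,"z":0,"rx":0,"ry":0,"rz":0,"hand":60},{"x":0,"y":0,"z":0,"rx":0,"ry":0,"rz":0.055,"hand":60},{"x":0,"y":0,"z":0,"rx":0,"ry":0,"rz":0,"hand":60}]'
python3 - <<'E'
from h import *
to(567.5,248.3,103,1.385)
im=grab_frame("top")[:,:,::-1].copy();cv2.imwrite("pics/top5.png",im)
cv2.imwrite("pics/top5c.png",cv2.resize(im[165:275,215:425],None,fx=3.8,fy=3.8,interpolation=2))
E
```

```text
clock: 18.05
eef_pos: [566.5, 248.2, 220.7]
tcp_rot: [3.141, -0.0, 1.387]
contact_force: [0.1, -0.4, 0.2]
opening: 0.707
grasp_force: 0.0
tool shift [  0.3   1.  117.7] rz 0.002 | at [566.5 248.2 220.7] [ 3.141 -0.     1.387] F [ 0.1 -0.4  0.2] grip 0.0 open 60.4 t 18.05
```

View pics/top5c.png

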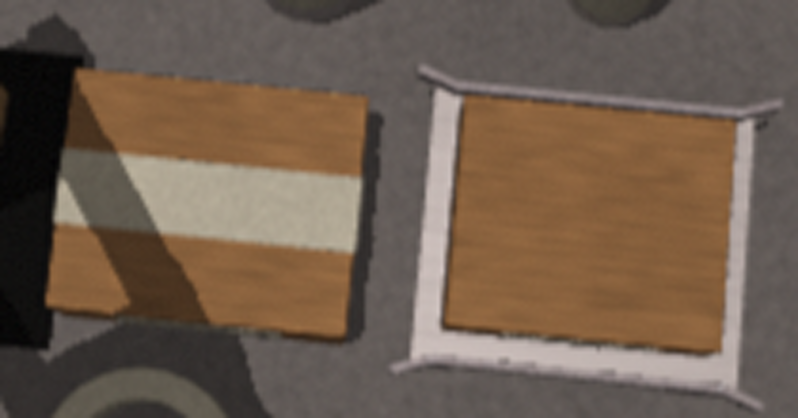

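The thin carton lies flat on the deck between the guides, with corners (460,97), (737,120), (720,352), (442,327). The bottom carton looks unmoved at (77,68), (368,97), (347,338), (47,305).

```bash
python3 - <<'E'
from h import *
c=get_calibration("top")
v=np.array([.991,-.132]);u=np.array([.132,.991]);o=np.array([539.4,39.5])
for n,z,a in[("thin",107,[(460,97),(737,120),(720,352),(442,327)]),("bottom",70,[(77,68),(368,97),(347,338),(47,305)]),("deck",67,[(436,90),(754,120),(739,387),(412,358)])]:
    r=cast(c,[(215+x/3.8-.4,165+y/3.8-.4) for x,y in a],z)[:,:2];m=r.mean(0)
    print(n,m.round(1),"row",((m-o)@v).round(1),((m-o)@u).round(1),[np.linalg.norm(r[i]-r[i-1]).round(1) for i in range(4)],"yaw",np.arctan2(-(r[0]-r[1])[0],(r[0]-r[1])[1]),np.arctan2(-(r[3]-r[2])[0],(r[3]-r[2])[1]))
E
```

```text
thin [ 516.6 -155.9] row 3.2 -196.6 [np.float64(118.7), np.float64(141.6), np.float64(118.9), np.float64(139.6)] yaw -0.11978492447722293 -0.12110828079158126
bottom [539.5  39.3] row 0.1 -0.2 [np.float64(128.5), np.float64(157.4), np.float64(129.2), np.float64(159.3)] yaw -0.13640003338975837 -0.1404997809925107
deck [ 513.8 -158.6] row 0.8 -199.7 [np.float64(143.9), np.float64(169.4), np.float64(141.8), np.float64(170.4)] yaw -0.13137157514360523 -0.11906773592693277
```

```bash
python3 -m creep '[{"x":0,"y":1,"z":25,"rx":0,"ry":0,"rz":0,"hand":60},{"x":0,"y":0,"z":35,"rx":0,"ry":0,"rz":0,"hand":60},{"x":0,"y":0,"z":35,"rx":0,"ry":0,"rz":0,"hand":60},{"x":0,"y":0,"z":23,"rx":0,"ry":0,"rz":0,"hand":60},{"x":0,"y":0,"z":0,"rx":0,"ry":0,"rz":0,"hand":40},{"x":0,"y":0,"z":0,"rx":0,"ry":0,"rz":0,"hand":20},{"x":0,"y":0,"z":0,"rx":0,"ry":0,"rz":0,"hand":5},{"x":0,"y":0,"z":0,"rx":0,"ry":0,"rz":0,"hand":5},{"x":0,"y":0,"z":0,"rx":0,"ry":0,"rz":0,"hand":5},{"x":0,"y":0,"z":0,"rx":0,"ry":0,"rz":0,"hand":5}]' 80
```

```text
clock: 19.35
eef_pos: [568.2, 247.2, 103.5]
tcp_rot: [3.141, -0.001, 1.385]
contact_force: [-3.3, 0.2, 6.6]
opening: 0.151
grasp_force: 80.4
```

The thin carton is within 3 mm of the deck centre and the bottom carton is unmoved. Carrying the carrier back.

```bash
python3 -m creep '[{"x":0,"y":0,"z":-3,"rx":0,"ry":0,"rz":0,"hand":5},{"x":0,"y":0,"z":-8,"rx":0,"ry":0,"rz":0,"hand":5},{"x":0,"y":0,"z":-15,"rx":0,"ry":0,"rz":0,"hand":5},{"x":0,"y":0,"z":-20,"rx":0,"ry":0,"rz":0,"hand":5},{"x":0,"y":0,"z":-20,"rx":0,"ry":0,"rz":0,"hand":5},{"x":0,"y":0,"z":-16,"rx":0,"ry":0,"rz":0,"hand":5},{"x":0,"y":0,"z":-10,"rx":0,"ry":0,"rz":-0.02,"hand":5},{"x":0,"y":0,"z":-5,"rx":0,"ry":0,"rz":-0.02,"hand":5},{"x":0,"y":0,"z":0,"rx":0,"ry":0,"rz":-0.011,"hand":5},{"x":0,"y":0,"z":0,"rx":0,"ry":0,"rz":0,"hand":5}]'
python3 -m creep '[{"x":-5,"y":0,"z":0,"rx":0,"ry":0,"rz":0,"hand":5},{"x":-11,"y":0,"z":0,"rx":0,"ry":0,"rz":0,"hand":5},{"x":-18,"y":0,"z":0,"rx":0,"ry":0,"rz":0,"hand":5},{"x":-22,"y":0,"z":0,"rx":0,"ry":0,"rz":0,"hand":5},{"x":-24,"y":0,"z":0,"rx":0,"ry":0,"rz":0,"hand":5},{"x":-24,"y":0,"z":0,"rx":0,"ry":0,"rz":0,"hand":5},{"x":-24,"y":0,"z":0,"rx":0,"ry":0,"rz":0,"hand":5},{"x":-24,"y":0,"z":0,"rx":0,"ry":0,"rz":0,"hand":5},{"x":-22,"y":0,"z":0,"rx":0,"ry":0,"rz":0,"hand":5},{"x":-16,"y":0,"z":0,"rx":0,"ry":0,"rz":0,"hand":5},{"x":-11,"y":0,"z":0,"rx":0,"ry":0,"rz":0,"hand":5},{"x":-6,"y":0,"z":0,"rx":0,"ry":0,"rz":0,"hand":5},{"x":-2,"y":0,"z":0,"rx":0,"ry":0,"rz":0,"hand":5},{"x":0,"y":0,"z":0,"rx":0,"ry":0,"rz":0,"hand":5},{"x":0,"y":0,"z":0,"rx":0,"ry":0,"rz":0,"hand":5}]'
python3 - <<'E'
from h import *
to(539.6,40.6,169.8,1.436)
E
```

```text
clock: 20.6
eef_pos: [567.6, 246.7, 198.6]
tcp_rot: [-3.141, 0.001, 1.436]
contact_force: [-0.5, 0.1, -6.5]
opening: 0.149
grasp_force: 78.5
clock: 22.48
eef_pos: [539.9, 40.2, 199.2]
tcp_rot: [-3.142, -0.0, 1.436]
contact_force: [0.2, 0.0, -6.6]
opening: 0.149
grasp_force: 78.5
tool shift [ 0.3 -0.4 29.4] rz 0.0 | at [539.9  40.2 199.2] [-3.142 -0.     1.436] F [ 0.2  0.  -6.6] grip 78.5 open 12.7 t 22.475
```

```bash
python3 -m creep '[{"x":0,"y":0,"z":4,"rx":0,"ry":0,"rz":0,"hand":5},{"x":0,"y":0,"z":7,"rx":0,"ry":0,"rz":0,"hand":5},{"x":0,"y":0,"z":7,"rx":0,"ry":0,"rz":0,"hand":5},{"x":0,"y":0,"z":4,"rx":0,"ry":0,"rz":0,"hand":5},{"x":0,"y":0,"z":2,"rx":0,"ry":0,"rz":0,"hand":5},{"x":0,"y":0,"z":2,"rx":0,"ry":0,"rz":0,"hand":5},{"x":0,"y":0,"z":1,"rx":0,"ry":0,"rz":0,"hand":5},{"x":0,"y":0,"z":1,"rx":0,"ry":0,"rz":0,"hand":5},{"x":0,"y":0,"z":0,"rx":0,"ry":0,"rz":0,"hand":5}]'
```

```text
clock: 23.6
eef_pos: [539.9, 39.8, 171.3]
tcp_rot: [3.142, 0.0, 1.436]
contact_force: [0.7, 0.2, -5.9]
opening: 0.154
grasp_force: 78.5
```

```bash
python3 -m creep '[{"x":0,"y":0,"z":1,"rx":0,"ry":0,"rz":0,"hand":5},{"x":0,"y":0,"z":1,"rx":0,"ry":0,"rz":0,"hand":5},{"x":0,"y":0,"z":0,"rx":0,"ry":0,"rz":0,"hand":5}]'
```

```text
clock: 23.98
eef_pos: [539.8, 39.8, 170.5]
tcp_rot: [3.141, -0.0, 1.436]
contact_force: [-7.3, -0.8, 8.7]
opening: 0.148
grasp_force: 80.6
```

```bash
python3 -m creep '[{"x":0,"y":0,"z":0,"rx":0,"ry":0,"rz":0,"hand":25},{"x":0,"y":0,"z":0,"rx":0,"ry":0,"rz":0,"hand":50},{"x":0,"y":0,"z":0,"rx":0,"ry":0,"rz":0,"hand":60},{"x":0,"y":0,"z":0,"rx":0,"ry":0,"rz":0,"hand":60},{"x":0,"y":0,"z":-10,"rx":0,"ry":0,"rz":0,"hand":60},{"x":0,"y":0,"z":-30,"rx":0,"ry":0,"rz":0,"hand":60},{"x":0,"y":0,"z":-40,"rx":0,"ry":0,"rz":0,"hand":60},{"x":0,"y":0,"z":-30,"rx":0,"ry":0,"rz":0,"hand":60},{"x":40,"y":0,"z":0,"rx":0,"ry":0,"rz":0,"hand":60},{"x":45,"y":0,"z":0,"rx":0,"ry":0,"rz":0,"hand":60},{"x":45,"y":0,"z":0,"rx":0,"ry":0,"rz":0,"hand":60},{"x":45,"y":0,"z":0,"rx":0,"ry":0,"rz":0,"hand":60},{"x":45,"y":0,"z":0,"rx":0,"ry":0,"rz":0,"hand":60},{"x":40,"y":0,"z":0,"rx":0,"ry":0,"rz":0,"hand":60},{"x":0,"y":0,"z":0,"rx":0,"ry":0,"rz":0,"hand":60}]'
python3 - <<'E'
from h import *
im=grab_frame("top")[:,:,::-1].copy();cv2.imwrite("pics/top6.png",im)
cv2.imwrite("pics/top6c.png",cv2.resize(im[165:275,215:425],None,fx=3.8,fy=3.8,interpolation=2))
E
```

```text
clock: 25.85
eef_pos: [574.9, 300.0, 279.6]
tcp_rot: [3.141, -0.001, 1.438]
contact_force: [0.5, -0.6, -0.2]
opening: 0.701
grasp_force: 0.0
```

View pics/top6c.png

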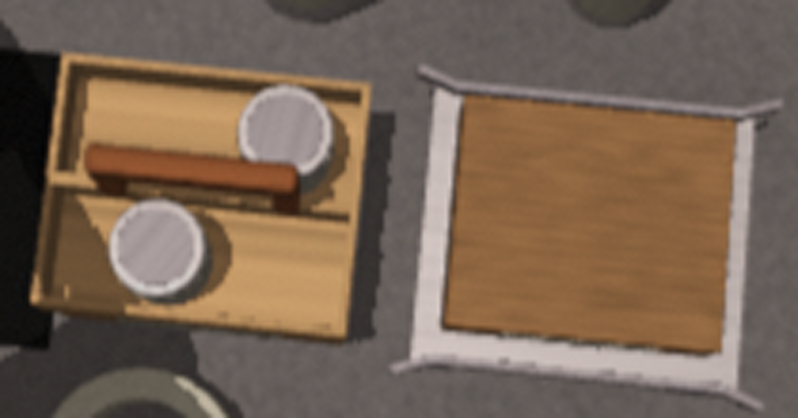

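The carrier sits square on the bottom carton, with rim corners (63,53), (370,85), (347,338), (33,303). The tins stand at (285,132) and (157,248), and the thin carton is unchanged. Checking the carrier pose numerically.

```bash
python3 - <<'E'
from h import *
c=get_calibration("top")
v=np.array([.991,-.132]);u=np.array([.132,.991]);o=np.array([539.4,39.4])
r=cast(c,[(215+x/3.8-.4,165+y/3.8-.4) for x,y in[(63,53),(370,85),(347,338),(33,303)]],115)[:,:2];m=r.mean(0)
e=[(m-o)@v,(m-o)@u,np.arctan2(-(r[0]-r[1])[0],(r[0]-r[1])[1])]
print(e,[np.linalg.norm(r[i]-r[i-1]).round(1) for i in range(4)])
if abs(e[0])<9 and abs(e[1])<9: print(sign_off())
E
```

```text
[np.float64(-2.28080271766057), np.float64(0.2787097572417879), np.float64(-0.14133616016620393)] [np.float64(129.7), np.float64(159.0), np.float64(129.8), np.float64(159.5)]
the job is handed in; nothing more can be done
None
```

The job is handed in at about 26 s of the 61 s allowed: the thin carton lies flat on the deck about 3 mm off centre, and the carrier, tins upright, sits square on the bottom carton within about 3 mm; no verdict was returned.

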